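Tip a grinding ball into the cleaning bath through its slotted cover

ROBOT

A 6-joint arm with a two-finger parallel gripper is mounted at the origin on a cart in front of the work surface, level with it; the furniture and walls round the work are solid. World frame = base frame: x ahead of the robot, y to its left, z up, the work surface at z = 0. Lengths are in mm, angles in rad, forces in N, time in s.
With the tool pointing down it reaches from about 375 to 975 mm from the base axis. Payload 3.8 kg.
Tool frame: the origin (TCP) lies between the finger pads; the fingertips stand 22 mm ahead of it and the grasp point (between the pads) lies 3 mm ahead of it; z points along the fingers, y is the direction in which the jaws open and shut (so a half turn about z gives the same grasp; the last joint's range is limited). The gripper opens to 88 mm and grips with 3 to 60 N. Pads are 18 mm wide; open, the fingers measure 123 mm over their backs; the gripper's body (75 mm by 187 mm) begins 45 mm behind the grasp point.
Start: joints at [1.191, 0.264, 1.604, -0, 1.274, -0.037], TCP at [226.882, 635.722, 260.706] pointing down, gripper open.
Joint ranges: [-2.63, 2.63], [-0.94, 2.18], [0.31, 2.57], [-1.31, 4.45], [0, 2.66], [-2.55, 2.55]. Speed limits (rad/s): [2.57, 2.57, 3.14, 3.14, 3.14, 3.14].

INTERFACE

Orientations are given as a 3x3 rotation matrix whose columns are the frame's x, y, z axes.
In Python, from cell import env gives the robot as it stands.
- The arm moves only by the tool drive_tool, never from a script. Its argument "plan" is a list of rows, each an object with "xyz": the shift along the tool's x, y, z normalised to -1 to 1, where 1 is 0.2 m, a list of three; "turn": the turn, a rotation vector about the tool's x, y, z normalised to -1 to 1, where 1 is 90 degrees, a list of three; "jaw": the opening, from 0 (shut) to 1 (fully open). A call has 1 to 8 rows; each row shifts and turns the commanded pose from where the row before left it, along the tool's axes as they then stand; what a row does not reach is not made up. A row lasts 1/12 s, in which the tool goes at most 41.7 mm and 7.16 degrees, less where a joint would pass 70% of its speed; a pose out of reach is approached as far as the arm can. A call with a number of a shift or a turn outside -1 to 1 is refused whole. A call with a gripper value outside its range is refused whole. The fingers move at their own pace and stop on an object; the grip force is fixed at half the most. Time passes only in rows, so rows that do not move let the fingers close. It gives the time, the measured TCP pose, the force and the opening at its end, in the units of the state.
- env.state(): the state, without advancing time (a new reading comes with each control period).
- env.capture(name): name is "scene" or "top" or "wrist"; returns the picture (420x560x3 uint8, blue, green, red); there is no depth.
- env.calibration(name): a dict with "mtx" (3x3 intrinsics, pixels), "pose" (4x4, takes a point from camera to world coordinates). Camera axes: x right, y up, looking along -z (the intrinsics and any distortion apply to the point x, -y, -z); pixel columns grow to the right and rows downward; lengths in mm; the calibration is good to about 2 mm. A picture is of the moment at which its call begins: read the wrist's pose just before it. calibration takes no time and is no camera call; for the wrist camera it gives the pose at the moment of the call.
- env.hand_in(): hands the job in, once; it reports no verdict.
The state is a dict: "time_s": time; "joints": joint angles; "joint_velocities": joint speeds; "joint_torque": joint torques, N m; "position": TCP position; "tool_rot": TCP orientation; "wrist_force": force on the tool from outside, world axes, zero at the start; "torque": the same for the moment, N m; "width": opening from 0.0 (shut) to 1.0 (fully open).
Only numpy, scipy, OpenCV 4.12 (cv2) and the standard library are available. Lean on these libraries where they do the work, as an engineer would, in place of code of your own. Each camera call takes 0.05 s, during which the arm holds its last target. There are 200 camera calls.

TASK

Put the ceramic grinding ball into the cleaning bath with the boat it lies in: take the loaded boat by its grip, lower it level through the slot in the bath's cover until the whole trough is under the cover, then tip it nose down in there so that the ball rolls out into the bath. The boat must not touch the bath or the slot's edges; draw it out again, stand it upright on the open worktop and let go. Leave the identical empty boat alone.

Things in the scene. Friction and masses are not known exactly. Their poses are not given: they have to be found in the camera images.
- boat: Dark steel trough with the ball, 90 (x) x 34 (y), walls 22 mm high; origin: centre of underside, z up. Open nose at -x (starts facing the robot): 20 degree ramp, 27 long, to a lip 10 up; tip nose down 35 to 50 degrees to empty. Floor 2.5 thick. At x=+40 a stem (4 x 12) bears a black grip 22 (x) x 16 (y), z 105 to 145: pinch along y at (40, 0, 125). 90 g.
- spare_boat: An identical but empty boat, same axes and origin, standing on the worktop; leave it where it is. Which of the two boats stands nearer the robot varies.
- ball_center (a point): Centre of the white ceramic grinding ball, 22 mm in diameter, 33 g, loose on the floor of the loaded boat. It rolls freely there; the ramp and walls keep it in while the boat is carried level and without jerks.
- bath: Dry, fixed white box 210 (x) x 150 (y) x 135 mm, walls 4, inner floor at z=15, knob panel at -x; origin: centre of underside. Steel cover, z 131 to 135, with one slot 120 (x) x 54 (y) centred on the origin. A boat passes lengthwise, nose either way; with its underside at z=80 it is clear below, and tips free of everything about the point where its stem crosses the cover. Empty inside.

How it is judged (in metres and radians):
On the way, in this order (a step that is already met when the one before it is completed fails the run):
1. the boat, level and with the ball in it, has its whole trough under the cover (z of boat in the frame of bath below 0.108 m and x of boat in the frame of bath between -0.06 and 0.06 m and y of boat in the frame of bath between -0.03 and 0.03 m and angle between boat's own z axis and vertical below 0.3 rad and distance between ball_center and boat below 0.055 m), for 0.1 s.
2. the boat is tipped inside the bath (angle between boat's own z axis and vertical above 0.45 rad and z of boat in the frame of bath below 0.115 m), for 0.1 s.
At the end, for the whole second after the job is handed in: The ball lies on the bath's floor inside its walls (centre less than 40 mm above the worktop), and the boat stands released and still on the worktop, upright within 10 degrees, its underside less than 8 mm above it (z of ball_center in the frame of bath below 0.04 m and x of ball_center in the frame of bath between -0.102 and 0.102 m and y of ball_center in the frame of bath between -0.072 and 0.072 m and height (world z) of boat below 0.008 m and angle between boat's own z axis and vertical below 0.17 rad and linear speed of boat below 0.02 m/s); the robot touches nothing.
It fails at once if the boat touches the bath or its cover (over 1 N) (contact force between boat and bath above 1 N).
It fails at once if the empty boat is moved by more than 30 mm (distance of spare_boat from where it was at the start of the episode above 0.03 m).
It also fails if it takes over 70 s, if anything falls off the work surface, if the arm or the gripper's body presses on something with over 40 N, if the wrist force passes 120 N, or if a joint passes its speed limit or range.

## Working session

There is one attempt and no reset: what is moved stays moved. The work goes in short steps, Python scripts to look and compute and a tool call to move; the robot and the scene stay as the last step left them, time stands still between calls to the robot, and variables do not carry over. Pictures are saved under pics/ and viewed, on a budget of 10 in all, crops included, one or two more only if the job needs it, and the job is handed in when it is done.

Besides the shell and the picture viewer there is one more tool, called after "Call:" in YAML: its name, and indented under it one key for each argument. drive_tool: Moves the arm, as the interface text tells. Its arguments: {"type":"object","properties":{"plan":{"type":"array"}},"required":["plan"]}

```bash
mkdir -p pics; ls
python3 - <<'E'
from cell import env
import cv2
print(env.state())
for n in ("scene","top"):
    cv2.imwrite(f"pics/{n}0.png",env.capture(n)); c=env.calibration(n); print(n,c["mtx"],c["pose"],c.keys())
E
```

```text
pics
{'time_s': 0.0, 'joints': array([ 1.19108866e+00,  2.64722215e-01,  1.60532724e+00, -3.93025922e-05,
        1.27372684e+00, -3.69153424e-02]), 'joint_velocities': array([-0.00247674, -0.00043001,  0.0003242 ,  0.00143201,  0.00061432,
       -0.00184662]), 'joint_torque': array([ 7.58667775e-04, -5.02119720e+01, -3.56872416e+01,  7.27896136e-02,
        2.95564940e-02, -1.83748602e-04]), 'position': array([226.66088601, 635.1145572 , 259.4340705 ]), 'tool_rot': array([[-9.41823652e-01,  3.36106542e-01, -7.74456481e-04],
       [ 3.36107432e-01,  9.41821440e-01, -2.04202744e-03],
       [ 4.30609356e-05, -2.18353032e-03, -9.99997615e-01]]), 'wrist_force': array([-0.88569908, -0.05059833,  0.27843012]), 'torque': array([-0.03028615, -0.00418124,  0.02792109]), 'width': 1.0000850080852557}
scene [[534.79974368   0.         284.87183734]
 [  0.         534.79974368 207.85404335]
 [  0.           0.           1.        ]] [[ 8.08058838e-01  4.09207598e-01 -4.23780669e-01  1.67415990e+02]
 [-5.89077562e-01  5.67802159e-01 -5.74968115e-01 -5.28365874e+02]
 [ 5.34225790e-03  7.14247751e-01  6.99872568e-01  6.42285817e+02]
 [ 0.00000000e+00  0.00000000e+00  0.00000000e+00  1.00000000e+00]] dict_keys(['mtx', 'pose'])
top [[428.68034794   0.         282.45313043]
 [  0.         428.68034794 202.27853814]
 [  0.           0.           1.        ]] [[-1.42699191e-02  9.89152748e-01 -1.46195794e-01  4.44549471e+02]
 [-9.99829778e-01 -1.24054282e-02  1.36572103e-02 -1.73098040e+01]
 [ 1.16954456e-02  1.46365796e-01  9.89161398e-01  8.96990509e+02]
 [ 0.00000000e+00  0.00000000e+00  0.00000000e+00  1.00000000e+00]] dict_keys(['mtx', 'pose'])
```

View pics/top0.png

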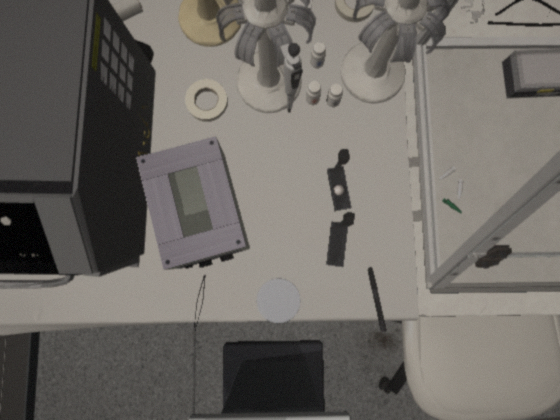

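View pics/scene0.png

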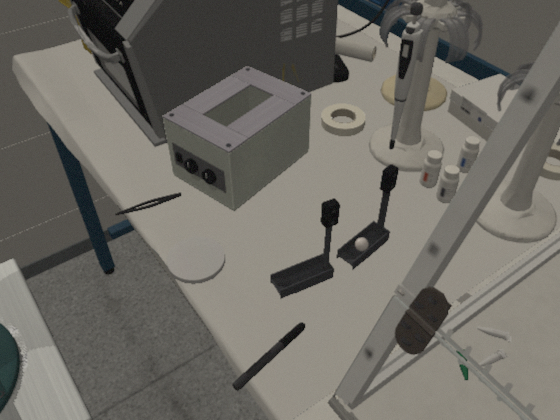

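Top view: bath at about (190,203), the loaded boat at (339,188) with the ball and its grip at (344,156), and the empty boat at (338,243). I'll zoom in to get exact pixels.

Run:
```python
import cv2
a=cv2.imread("pics/top0.png")[130:280,128:258]; b=cv2.imread("pics/top0.png")[140:275,310:375]
a=cv2.convertScaleAbs(cv2.resize(a,None,fx=4,fy=4,interpolation=cv2.INTER_CUBIC),alpha=1.2)
b=cv2.convertScaleAbs(cv2.resize(b,None,fx=4,fy=4,interpolation=cv2.INTER_CUBIC),alpha=1.5)
b=cv2.copyMakeBorder(b,0,60,0,0,cv2.BORDER_CONSTANT)
cv2.imwrite("pics/c1.png",cv2.hconcat([a,b]))
s=cv2.imread("pics/scene0.png")[150:310,260:410]
cv2.imwrite("pics/c2.png",cv2.convertScaleAbs(cv2.resize(s,None,fx=3.6,fy=3.6,interpolation=cv2.INTER_CUBIC),alpha=1.5))
```

```text
(no output)
```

View pics/c1.png

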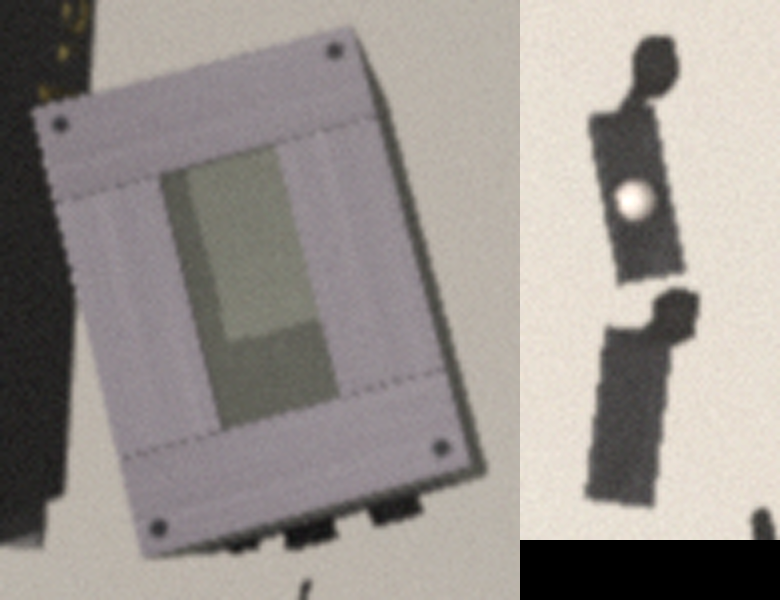

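The crop shows the slot's and cover's corners, the loaded boat's trough outline with the ball, and its grip at (656,66). I'll fit poses to these.

```bash
cat > h.py <<'E'
import numpy as np
from cell import env
from scipy.optimize import least_squares
def proj(c,P):
    T=np.linalg.inv(c["pose"]);q=np.asarray(P,float)@T[:3,:3].T+T[:3,3]
    q=q*[1,-1,-1];r=q@c["mtx"].T;return r[:,:2]/r[:,2:]
def place(p,L):
    s,k=np.sin(p[2]),np.cos(p[2]);L=np.asarray(L,float)
    return np.c_[p[0]+k*L[:,0]-s*L[:,1],p[1]+s*L[:,0]+k*L[:,1],L[:,2]]
def fit(c,L,px,x0):
    r=least_squares(lambda p:(proj(c,place(p,L))-px).ravel(),x0,x_scale=[10,10,.1])
    return r.x,r.fun.reshape(-1,2)
E
python3 - <<'E'
from h import *
np.set_printoptions(precision=2,suppress=True)
c=env.calibration("top")
f=lambda a,o:np.array(a,float)/4+o
bt=[[105,75,135],[105,-75,135],[-105,-75,135],[-105,75,135],[60,27,135],[60,-27,135],[-60,-27,135],[-60,27,135]]
px=f([(32,105),(352,28),(470,468),(145,556),(160,177),(275,147),(339,398),(220,430)],(128,130))
p,r=fit(c,bt,px,[450,200,0.2]);print("bath",p,np.degrees(p[2]),r)
bo=[[45,17,22],[45,-17,22],[-45,-17,18],[-45,17,18],[40,0,135]]
for n,q in (("loaded",[(588,117),(655,107),(685,272),(620,283),(656,66)]),("spare",[(607,328),(670,330),(653,506),(586,496),(675,315)])):
    p,r=fit(c,bo,f(np.array(q)-[520,0],(310,140)),[450,-100,0.]);print(n,p,np.degrees(p[2]),r)
    print("grip",place(p,[[40,0,125]]))
# where obstacles: 2D ray to z=0
def ray(u,v,z):
    k=np.linalg.inv(c["mtx"])@[u,v,1];d=c["pose"][:3,:3]@(k*[1,-1,-1]);o=c["pose"][:3,3];return o+d*(z-o[2])/d[2]
for u,v in((373,72),(268,80),(240,20),(400,40),(130,100),(415,200)):print(u,v,ray(u,v,0),ray(u,v,250))
E
```

```text
bath [560.81 137.51   0.26] 14.741825635400332 [[ 0.26  0.99]
 [ 0.38 -0.88]
 [ 0.22 -0.16]
 [-1.45  0.89]
 [-0.23 -0.51]
 [ 0.08 -0.76]
 [ 0.33  0.1 ]
 [ 0.45  0.24]]
loaded [ 601.36 -147.97    0.16] 8.976780219869449 [[ 0.31 -0.32]
 [-0.49 -0.48]
 [-0.02  0.54]
 [ 0.14  0.53]
 [ 0.06 -0.26]]
grip [[ 640.87 -141.73  125.  ]]
spare [ 487.13 -140.25   -0.14] -7.834318657443517 [[-0.25 -1.13]
 [ 0.45  0.4 ]
 [-0.04  0.41]
 [ 0.09  0.84]
 [-0.23 -0.49]]
grip [[ 526.76 -145.7   125.  ]]
373 72 [ 867.04 -234.95    0.  ] [ 749.29 -174.29  250.  ]
268 80 [850.39  -1.68  -0.  ] [737.27  -6.04 250.  ]
240 20 [993.72  60.09   0.  ] [840.66  38.52 250.  ]
400 40 [ 942.65 -299.27    0.  ] [ 803.82 -220.69  250.  ]
130 100 [807.01 299.93   0.  ] [705.99 211.51 250.  ]
415 200 [ 578.48 -311.4     0.  ] [ 541.16 -229.43  250.  ]
```

View pics/c2.png

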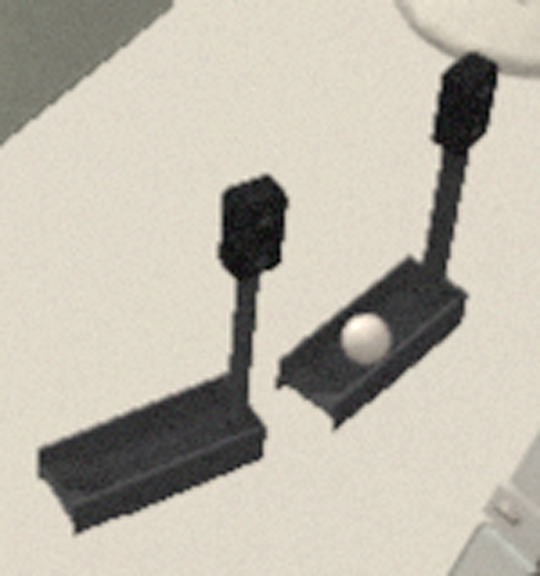

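The close-up confirms both boats: nose towards the robot, ball in the farther one. Before moving I'll check clearances to the big instrument on the left and the frame on the right.

```bash
cat >> h.py <<'E'
def ray(c,u,v):
    k=np.linalg.inv(c["mtx"])@[u,v,1];d=c["pose"][:3,:3]@(k*[1,-1,-1]);return c["pose"][:3,3],d
def at(c,u,v,z):
    o,d=ray(c,u,v);return o+d*(z-o[2])/d[2]
from scipy.spatial.transform import Rotation as Ro
def goto(pos,ang,tilt=0,step=40,dmax=7.0,n=None):
    """rows to TCP pos, tool y at world angle ang (deg) pointing down; uniform straight move with turn"""
    s=env.state();a=np.radians(ang);y=np.array([np.cos(a),np.sin(a),0]);z=np.array([0,0,-1.]);
    R=np.c_[np.cross(y,z),y,z]@Ro.from_euler('y',tilt,degrees=True).as_matrix()
    R0=s["tool_rot"];rv=Ro.from_matrix(R0.T@R).as_rotvec();d=np.array(pos)-s["position"]
    n=n or int(np.ceil(max(np.linalg.norm(d)/step,np.degrees(np.linalg.norm(rv))/dmax,1)))
    print("n",n,"total tool turn deg",np.degrees(rv).round(1),"d",d.round(1),"width",s["width"],"F",s["wrist_force"].round(1),"t",s["time_s"])
    for i in range(n):
        Ri=R0@Ro.from_rotvec(rv*i/n).as_matrix()
        print((Ri.T@d/n/200).round(3).tolist(),(rv/n/(np.pi/2)).round(4).tolist())
E
python3 - <<'E'
from h import *
np.set_printoptions(precision=0,suppress=True)
t=env.calibration("top");s=env.calibration("scene")
print("top px",at(t,95,272,0),at(t,150,60,0),"scene foot",at(s,155,133,0),at(s,340,75,0))
def pl(c,a,b):
    o,d=ray(c,*a);_,e=ray(c,*b);n=np.cross(d,e);return n/np.linalg.norm(n),o
n1,o1=pl(t,(440,280),(560,170));n2,o2=pl(s,(352,380),(520,30))
d=np.cross(n1,n2);d/=np.linalg.norm(d)
for y in(-450,-400,-350,-300,-250):
    A=np.array([n1,n2,[0,1,0]]);print("beam",np.linalg.solve(A,[n1@o1,n2@o2,y]))
E
```

```text
top px [437. 358.   0.] [900. 259.   0.] scene foot [472. 324.   0.] [917. 278.   0.]
beam [-1438.  -450. -5517.]
beam [ -668.  -400. -3195.]
beam [ 102. -350. -874.]
beam [ 872. -300. 1448.]
beam [1643. -250. 3769.]
```

```bash
python3 -c "
from h import *
goto([190,380,270],17,n=8)"
```

```text
n 8 total tool turn deg [-0.1  0.1 53.4] d [ -36.6 -255.2   10.5] width 1.0018207627045428 F [-0.3 -0.1 -0.1] t 0.1
[-0.032, -0.158, -0.006] [-0.0002, 0.0001, 0.0741]
[-0.05, -0.153, -0.006] [-0.0002, 0.0001, 0.0741]
[-0.068, -0.146, -0.006] [-0.0002, 0.0001, 0.0741]
[-0.084, -0.137, -0.006] [-0.0002, 0.0001, 0.0741]
[-0.1, -0.127, -0.006] [-0.0002, 0.0001, 0.0741]
[-0.114, -0.114, -0.006] [-0.0002, 0.0001, 0.0741]
[-0.126, -0.1, -0.006] [-0.0002, 0.0001, 0.0741]
[-0.137, -0.085, -0.007] [-0.0002, 0.0001, 0.0741]
```

Call:
drive_tool:
  plan:
    - {"xyz": [-0.032,-0.158,-0.006],"turn": [0,0,0.074],"jaw": 1}
    - {"xyz": [-0.05,-0.153,-0.006],"turn": [0,0,0.074],"jaw": 1}
    - {"xyz": [-0.068,-0.146,-0.006],"turn": [0,0,0.074],"jaw": 1}
    - {"xyz": [-0.084,-0.137,-0.006],"turn": [0,0,0.074],"jaw": 1}
    - {"xyz": [-0.1,-0.127,-0.006],"turn": [0,0,0.074],"jaw": 1}
    - {"xyz": [-0.114,-0.114,-0.006],"turn": [0,0,0.074],"jaw": 1}
    - {"xyz": [-0.126,-0.1,-0.006],"turn": [0,0,0.074],"jaw": 1}
    - {"xyz": [-0.137,-0.085,-0.007],"turn": [0,0,0.074],"jaw": 1}

```text
time_s: 0.77
position: [190.1, 378.6, 269.8]
tool_rot: [[-0.289, 0.957, -0.001], [0.957, 0.289, -0.001], [-0.001, -0.001, -1.0]]
wrist_force: [0.7, 1.1, 0.5]
width: 1.004
```

```bash
python3 -c "
from h import *
goto([400,130,270],-36,n=8)"
```

```text
n 8 total tool turn deg [-0.   0.1 52.8] d [ 2.099e+02 -2.486e+02  2.000e-01] width 1.0040753317774487 F [0.7 1.1 0.5] t 0.7667
[-0.187, 0.081, -0.0] [-0.0, 0.0001, 0.0733]
[-0.176, 0.102, -0.0] [-0.0, 0.0001, 0.0733]
[-0.163, 0.121, -0.0] [-0.0, 0.0001, 0.0733]
[-0.148, 0.139, -0.0] [-0.0, 0.0001, 0.0733]
[-0.131, 0.155, -0.0] [-0.0, 0.0001, 0.0733]
[-0.113, 0.169, -0.0] [-0.0, 0.0001, 0.0733]
[-0.092, 0.181, -0.0] [-0.0, 0.0001, 0.0733]
[-0.071, 0.191, -0.0] [-0.0, 0.0001, 0.0733]
```

Tracking is accurate.

Call:
drive_tool:
  plan:
    - {"xyz": [-0.187,0.081,0],"turn": [0,0,0.073],"jaw": 1}
    - {"xyz": [-0.176,0.102,0],"turn": [0,0,0.073],"jaw": 1}
    - {"xyz": [-0.163,0.121,0],"turn": [0,0,0.073],"jaw": 1}
    - {"xyz": [-0.148,0.139,0],"turn": [0,0,0.073],"jaw": 1}
    - {"xyz": [-0.131,0.155,0],"turn": [0,0,0.073],"jaw": 1}
    - {"xyz": [-0.113,0.169,0],"turn": [0,0,0.073],"jaw": 1}
    - {"xyz": [-0.092,0.181,0],"turn": [0,0,0.073],"jaw": 1}
    - {"xyz": [-0.071,0.191,0],"turn": [0,0,0.073],"jaw": 1}

```text
time_s: 1.43
position: [402.8, 131.5, 270.4]
tool_rot: [[0.585, 0.811, 0.0], [0.811, -0.585, 0.0], [0.0, 0.0, -1.0]]
wrist_force: [0.5, 0.6, 0.4]
width: 1.0
```

```bash
python3 -c "
from h import *
goto([590,-130,270],-81,n=8)"
```

```text
n 8 total tool turn deg [-0.  -0.  45.2] d [ 187.2 -261.5   -0.4] width 1.000433259520058 F [0.5 0.6 0.4] t 1.4333
[-0.064, 0.191, 0.0] [-0.0, -0.0, 0.0627]
[-0.045, 0.196, 0.0] [-0.0, -0.0, 0.0627]
[-0.026, 0.199, 0.0] [-0.0, -0.0, 0.0627]
[-0.006, 0.201, 0.0] [-0.0, -0.0, 0.0627]
[0.014, 0.201, 0.0] [-0.0, -0.0, 0.0627]
[0.034, 0.198, 0.0] [-0.0, -0.0, 0.0627]
[0.053, 0.194, 0.0] [-0.0, -0.0, 0.0627]
[0.072, 0.188, 0.0] [-0.0, -0.0, 0.0627]
```

Call:
drive_tool:
  plan:
    - {"xyz": [-0.064,0.191,0],"turn": [0,0,0.063],"jaw": 1}
    - {"xyz": [-0.045,0.196,0],"turn": [0,0,0.063],"jaw": 1}
    - {"xyz": [-0.026,0.199,0],"turn": [0,0,0.063],"jaw": 1}
    - {"xyz": [-0.006,0.201,0],"turn": [0,0,0.063],"jaw": 1}
    - {"xyz": [0.014,0.201,0],"turn": [0,0,0.063],"jaw": 1}
    - {"xyz": [0.034,0.198,0],"turn": [0,0,0.063],"jaw": 1}
    - {"xyz": [0.053,0.194,0],"turn": [0,0,0.063],"jaw": 1}
    - {"xyz": [0.072,0.188,0],"turn": [0,0,0.063],"jaw": 1}

```text
time_s: 2.1
position: [591.2, -129.3, 269.8]
tool_rot: [[0.988, 0.154, -0.001], [0.154, -0.988, 0.0], [-0.001, -0.001, -1.0]]
wrist_force: [0.2, 0.8, 0.4]
width: 1.0
```

```bash
python3 -c "
from h import *
import cv2
c=env.calibration('wrist');im=env.capture('wrist');cv2.imwrite('pics/w1.png',im)
np.savez('w1.npz',**c);print(c['pose'].round(2))
print(proj(c,place([601.4,-148,.157],[[45,17,22],[45,-17,22],[-45,-17,18],[-45,17,18],[40,0,145],[0,0,12]])).round(0).tolist())"
```

```text
[[ 1.5000e-01  9.5000e-01  2.6000e-01  6.5830e+02]
 [-9.9000e-01  1.5000e-01  4.0000e-02 -1.1992e+02]
 [-0.0000e+00 -2.6000e-01  9.7000e-01  3.9451e+02]
 [ 0.0000e+00  0.0000e+00  0.0000e+00  1.0000e+00]]
[[284.0, 142.0], [313.0, 142.0], [311.0, 216.0], [284.0, 216.0], [306.0, 155.0], [298.0, 179.0]]
```

View pics/w1.png

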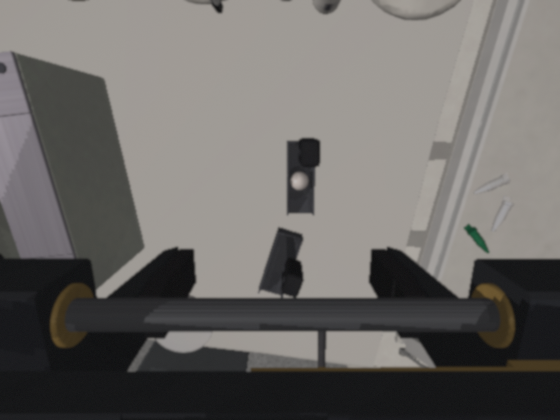

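The wrist view has the trough at (288–315, 141–214), grip at (309,152) and ball at (300,181). That's about 3 px right of the prediction, so I'll shift about 3 mm towards -y. Next: centre over the grip, descend, close.

Call:
drive_tool:
  plan:
    - {"xyz": [0.12,0.057,0],"turn": [0,0,0],"jaw": 1}
    - {"xyz": [0.12,0.057,0],"turn": [0,0,0],"jaw": 1}
    - {"xyz": [0,0,0.16],"turn": [0,0,0],"jaw": 1}
    - {"xyz": [0,0,0.16],"turn": [0,0,0],"jaw": 1}
    - {"xyz": [0,0,0.16],"turn": [0,0,0],"jaw": 1}
    - {"xyz": [0,0,0.14],"turn": [0,0,0],"jaw": 1}
    - {"xyz": [0,0,0.09],"turn": [0,0,0],"jaw": 1}
    - {"xyz": [0,0,0],"turn": [0,0,0],"jaw": 1}

```text
time_s: 2.82
position: [637.4, -141.0, 122.0]
tool_rot: [[0.987, 0.16, -0.011], [0.16, -0.987, 0.003], [-0.01, -0.004, -1.0]]
wrist_force: [-0.7, 0.2, -0.3]
width: 1.0
```

```bash
python3 -c "
from h import *
import cv2
im=env.capture('wrist');im2=env.capture('top')
cv2.imwrite('pics/w2.png',cv2.hconcat([cv2.resize(im,(400,300)),cv2.resize(im2[100:280,260:440],(400,300))]))"
```

```text
(no output)
```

View pics/w2.png

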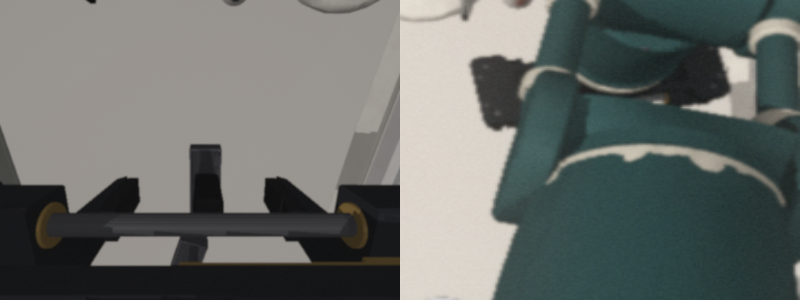

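The grip stands between the open fingers, a few px right of mid (206 against 202 in the half-scale picture). I'll print the correction to the pinch pose.

```bash
python3 -c "
from h import *
print(env.state()['position'])
goto([641.5,-144,127],-81,n=1)"
```

```text
[ 640.91609467 -141.87586063  127.53293969]
n 1 total tool turn deg [-0.1  0.1  0.2] d [ 0.6 -2.1 -0.5] width 0.999875529873364 F [ 0.2  0.4 -0.1] t 2.9167
[0.001, 0.011, 0.003] [-0.0007, 0.0015, 0.002]
```

Call:
drive_tool:
  plan:
    - {"xyz": [0,0.011,0],"turn": [0,0,0],"jaw": 1}
    - {"xyz": [0,0,0],"turn": [0,0,0],"jaw": 0.4}
    - {"xyz": [0,0,0],"turn": [0,0,0],"jaw": 0.2}
    - {"xyz": [0,0,0],"turn": [0,0,0],"jaw": 0.1}
    - {"xyz": [0,0,0],"turn": [0,0,0],"jaw": 0}
    - {"xyz": [0,0,0],"turn": [0,0,0],"jaw": 0}
    - {"xyz": [0,0,0],"turn": [0,0,0],"jaw": 0}
    - {"xyz": [0,0,0],"turn": [0,0,0],"jaw": 0}

```text
time_s: 3.58
position: [642.0, -144.4, 128.6]
tool_rot: [[0.987, 0.159, -0.0], [0.159, -0.987, 0.0], [-0.0, -0.0, -1.0]]
wrist_force: [-0.2, -0.4, -0.1]
width: 0.498
```

Call:
drive_tool:
  plan:
    - {"xyz": [0,0,0],"turn": [0,0,0],"jaw": 0}
    - {"xyz": [0,0,0],"turn": [0,0,0],"jaw": 0}
    - {"xyz": [0,0,0],"turn": [0,0,0],"jaw": 0}
    - {"xyz": [0,0,0],"turn": [0,0,0],"jaw": 0}
    - {"xyz": [0,0,0],"turn": [0,0,0],"jaw": 0}
    - {"xyz": [0,0,0],"turn": [0,0,0],"jaw": 0}
    - {"xyz": [0,0,0],"turn": [0,0,0],"jaw": 0}
    - {"xyz": [0,0,0],"turn": [0,0,0],"jaw": 0}

```text
time_s: 4.25
position: [642.0, -144.4, 128.4]
tool_rot: [[0.987, 0.159, -0.0], [0.159, -0.987, -0.0], [-0.0, 0.0, -1.0]]
wrist_force: [-1.3, -0.3, -0.1]
width: 0.178
```

The grip is held (width 0.178 ≈ 16 mm). Now a gentle lift, accelerating and then slowing.

Call:
drive_tool:
  plan:
    - {"xyz": [0,0,-0.02],"turn": [0,0,0],"jaw": 0}
    - {"xyz": [0,0,-0.04],"turn": [0,0,0],"jaw": 0}
    - {"xyz": [0,0,-0.06],"turn": [0,0,0],"jaw": 0}
    - {"xyz": [0,0,-0.08],"turn": [0,0,0],"jaw": 0}
    - {"xyz": [0,0,-0.08],"turn": [0,0,0],"jaw": 0}
    - {"xyz": [0,0,-0.08],"turn": [0,0,0],"jaw": 0}
    - {"xyz": [0,0,-0.08],"turn": [0,0,0],"jaw": 0}
    - {"xyz": [0,0,-0.08],"turn": [0,0,0],"jaw": 0}

```text
time_s: 4.92
position: [642.4, -144.5, 235.0]
tool_rot: [[0.987, 0.159, 0.002], [0.159, -0.987, -0.0], [0.002, 0.001, -1.0]]
wrist_force: [0.0, -0.6, -1.5]
width: 0.177
```

Call:
drive_tool:
  plan:
    - {"xyz": [0,0,-0.08],"turn": [0,0,0],"jaw": 0}
    - {"xyz": [0,0,-0.08],"turn": [0,0,0],"jaw": 0}
    - {"xyz": [0,0,-0.08],"turn": [0,0,0],"jaw": 0}
    - {"xyz": [0,0,-0.08],"turn": [0,0,0],"jaw": 0}
    - {"xyz": [0,0,-0.06],"turn": [0,0,0],"jaw": 0}
    - {"xyz": [0,0,-0.04],"turn": [0,0,0],"jaw": 0}
    - {"xyz": [0,0,-0.02],"turn": [0,0,0],"jaw": 0}
    - {"xyz": [0,0,0],"turn": [0,0,0],"jaw": 0}

```text
time_s: 5.58
position: [642.5, -144.5, 321.9]
tool_rot: [[0.987, 0.159, 0.002], [0.159, -0.987, -0.001], [0.002, 0.001, -1.0]]
wrist_force: [-0.1, 0.6, -0.9]
width: 0.179
```

```bash
python3 -c "
from h import *
import cv2
im=env.capture('wrist');im2=env.capture('scene')
cv2.imwrite('pics/w3.png',cv2.hconcat([cv2.resize(im,(400,300)),cv2.resize(im2[20:320,200:500],(400,400))[:300]]))
print(env.state()['position'])"
```

```text
[ 641.75832869 -144.33341889  319.75075354]
```

View pics/w3.png

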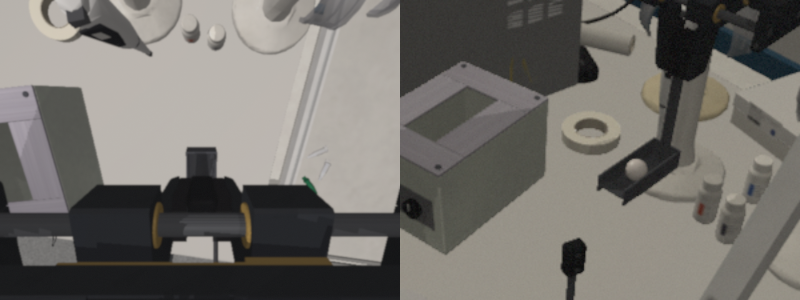

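Lifted level with the ball in the trough (scene inset at (635,170)); underside at about 192 mm, which clears the bath. Carrying smoothly to above the slot.

Call:
drive_tool:
  plan:
    - {"xyz": [0,-0.015,0],"turn": [0,0,0],"jaw": 0}
    - {"xyz": [0,-0.03,0],"turn": [0,0,0],"jaw": 0}
    - {"xyz": [0,-0.045,0],"turn": [0,0,0],"jaw": 0}
    - {"xyz": [0,-0.06,0],"turn": [0,0,0],"jaw": 0}
    - {"xyz": [0,-0.07,0],"turn": [0,0,0],"jaw": 0}
    - {"xyz": [0,-0.08,0],"turn": [0,0,0],"jaw": 0}
    - {"xyz": [0,-0.08,0],"turn": [0,0,0],"jaw": 0}
    - {"xyz": [0,-0.08,0],"turn": [0,0,0],"jaw": 0}

```text
time_s: 6.35
position: [627.0, -51.4, 320.7]
tool_rot: [[0.987, 0.16, 0.0], [0.16, -0.987, 0.0], [0.0, -0.0, -1.0]]
wrist_force: [-0.7, -0.4, -1.2]
width: 0.179
```

Call:
drive_tool:
  plan:
    - {"xyz": [0.003,-0.08,0],"turn": [0,0,0],"jaw": 0}
    - {"xyz": [0.003,-0.08,0],"turn": [0,0,0],"jaw": 0}
    - {"xyz": [0.003,-0.08,0],"turn": [0,0,0],"jaw": 0}
    - {"xyz": [0.003,-0.08,0],"turn": [0,0,0],"jaw": 0}
    - {"xyz": [0.003,-0.08,0],"turn": [0,0,0],"jaw": 0}
    - {"xyz": [0.003,-0.08,0],"turn": [0,0,0],"jaw": 0}
    - {"xyz": [0.003,-0.08,0],"turn": [0,0,0],"jaw": 0}
    - {"xyz": [0.003,-0.08,0],"turn": [0,0,0],"jaw": 0}

```text
time_s: 7.02
position: [611.3, 75.6, 320.7]
tool_rot: [[0.987, 0.16, 0.0], [0.16, -0.987, 0.0], [0.0, -0.0, -1.0]]
wrist_force: [-0.3, 0.6, -2.1]
width: 0.182
```

Call:
drive_tool:
  plan:
    - {"xyz": [0,-0.08,0],"turn": [0,0,0],"jaw": 0}
    - {"xyz": [0,-0.07,0],"turn": [0,0,0],"jaw": 0}
    - {"xyz": [0,-0.06,0],"turn": [0,0,0],"jaw": 0}
    - {"xyz": [0,-0.055,0],"turn": [0,0,0],"jaw": 0}
    - {"xyz": [0,-0.045,0],"turn": [0,0,0],"jaw": 0}
    - {"xyz": [0,-0.03,0],"turn": [0,0,0],"jaw": 0}
    - {"xyz": [0,-0.02,0],"turn": [0,0,0],"jaw": 0}
    - {"xyz": [0,-0.015,0],"turn": [0,0,0],"jaw": 0}

```text
time_s: 7.68
position: [599.9, 147.8, 320.5]
tool_rot: [[0.987, 0.159, 0.0], [0.159, -0.987, -0.0], [-0.0, 0.0, -1.0]]
wrist_force: [0.8, 0.5, -0.9]
width: 0.178
```

Call:
drive_tool:
  plan:
    - {"xyz": [0,0,0],"turn": [0,0,-0.01],"jaw": 0}
    - {"xyz": [0,0,0],"turn": [0,0,-0.015],"jaw": 0}
    - {"xyz": [0,0,0],"turn": [0,0,-0.015],"jaw": 0}
    - {"xyz": [0,0,0],"turn": [0,0,-0.014],"jaw": 0}
    - {"xyz": [0,0,0],"turn": [0,0,-0.008],"jaw": 0}
    - {"xyz": [0,0,0],"turn": [0,0,0],"jaw": 0}
    - {"xyz": [0,0,0],"turn": [0,0,0],"jaw": 0}

```text
time_s: 8.27
position: [599.9, 147.3, 320.5]
tool_rot: [[0.967, 0.254, 0.0], [0.254, -0.967, -0.0], [0.0, 0.0, -1.0]]
wrist_force: [0.5, 0.4, -1.5]
width: 0.178
```

```bash
python3 -c "
from h import *
import cv2
goto([599.5,147.7,320],-75.26,n=1)
for n in('scene','wrist','top'):cv2.imwrite(f'pics/{n}4.png',env.capture(n))
c=env.calibration('wrist');np.savez('w4.npz',**c)
im=cv2.imread('pics/scene4.png')[60:240,140:340]
cv2.imwrite('pics/v4.png',cv2.convertScaleAbs(cv2.hconcat([cv2.resize(im,(540,486),interpolation=cv2.INTER_CUBIC),cv2.resize(cv2.imread('pics/wrist4.png')[:, :224],(259,486))]),alpha=1.4))
bt=[[60,27,135],[60,-27,135],[-60,-27,135],[-60,27,135],[105,75,135],[105,-75,135],[-105,-75,135],[-105,75,135]]
p=[560.8,137.5,.2573]
print('wrist pred',proj(c,place(p,bt)).round(0).tolist())
print('scene pred',proj(env.calibration('scene'),place(p,bt)).round(1).tolist())"
```

```text
n 1 total tool turn deg [ 0. -0. -0.] d [-0.4  0.4 -0.5] width 0.17768555417080992 F [ 0.5  0.4 -1.5] t 8.2667
[-0.002, -0.002, 0.003] [0.0, -0.0, -0.0002]
wrist pred [[254.0, 178.0], [308.0, 178.0], [306.0, 287.0], [256.0, 287.0], [202.0, 131.0], [359.0, 131.0], [347.0, 323.0], [215.0, 323.0]]
scene pred [[251.0, 83.4], [274.3, 94.0], [226.3, 125.5], [202.6, 113.2], [247.9, 64.7], [312.1, 92.7], [228.8, 150.8], [162.4, 114.6]]
```

View pics/v4.png

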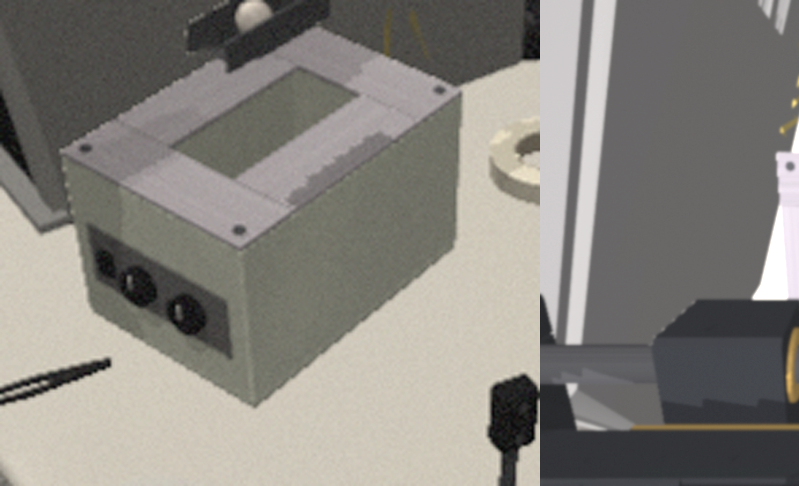

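Measured against predictions, the bath sits about 1–3 mm towards -x and -y (scene +1.4 px, wrist +3–4 px). I'll split the difference, go to (598, 145.5), descend to just above the cover and check there.

Call:
drive_tool:
  plan:
    - {"xyz": [-0.006,0.004,0.01],"turn": [0,0,0],"jaw": 0}
    - {"xyz": [-0.006,0.002,0.03],"turn": [0,0,0],"jaw": 0}
    - {"xyz": [0,0,0.05],"turn": [0,0,0],"jaw": 0}
    - {"xyz": [0,0,0.05],"turn": [0,0,0],"jaw": 0}
    - {"xyz": [0,0,0.05],"turn": [0,0,0],"jaw": 0}
    - {"xyz": [0,0,0.03],"turn": [0,0,0],"jaw": 0}
    - {"xyz": [0,0,0.01],"turn": [0,0,0],"jaw": 0}
    - {"xyz": [0,0,0],"turn": [0,0,0],"jaw": 0}

```text
time_s: 9.08
position: [597.3, 145.7, 273.0]
tool_rot: [[0.967, 0.254, -0.002], [0.254, -0.967, -0.0], [-0.002, -0.0, -1.0]]
wrist_force: [0.0, -0.1, -1.3]
width: 0.177
```

```bash
python3 -c "
from h import *
import cv2
s=env.state();print(s['position'],s['wrist_force'])
a=env.capture('scene')[40:160,150:330];b=env.capture('top')[130:275,130:260]
A=cv2.resize(a,None,fx=3,fy=3,interpolation=cv2.INTER_CUBIC);B=cv2.resize(b,(260,290))
B=cv2.copyMakeBorder(B,0,70,0,0,cv2.BORDER_CONSTANT)
cv2.imwrite('pics/v5.png',cv2.convertScaleAbs(cv2.hconcat([A,B]),alpha=1.5))
x=s['position'];q=[x[0]-38.7,x[1]-10.2,.2573];L=np.array([[45,17,22],[45,-17,22],[-45,-17,22],[-45,17,22],[-45,-17,10],[-45,17,10]])+[0,0,x[2]-128.4]
p=proj(env.calibration('scene'),place(q,L));print('boat pred crop',((p-[150,40])*3).round(0).tolist())"
```

```text
[597.2618327  145.70383753 273.01733062] [ 0.04365481 -0.12811769 -1.26715937]
boat pred crop [[295.0, 101.0], [340.0, 121.0], [229.0, 191.0], [183.0, 168.0], [231.0, 210.0], [185.0, 187.0]]
```

View pics/v5.png

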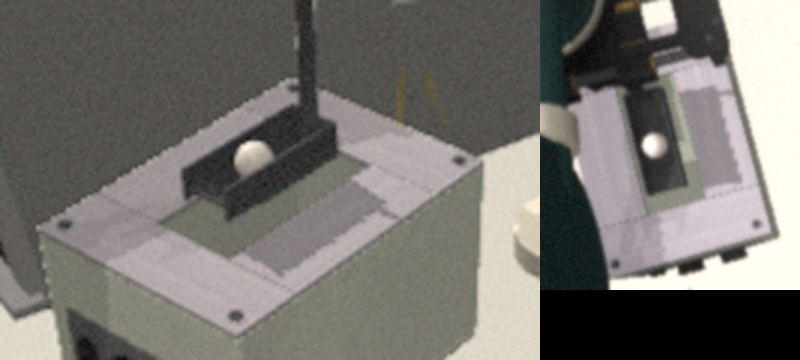

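The boat hovers over the slot with the ball inside, and its corners match the prediction within 1 px. Descending 65 mm.

Call:
drive_tool:
  plan:
    - {"xyz": [0,0,0.02],"turn": [0,0,0],"jaw": 0}
    - {"xyz": [0,0,0.04],"turn": [0,0,0],"jaw": 0}
    - {"xyz": [0,0,0.05],"turn": [0,0,0],"jaw": 0}
    - {"xyz": [0,0,0.06],"turn": [0,0,0],"jaw": 0}
    - {"xyz": [0,0,0.06],"turn": [0,0,0],"jaw": 0}
    - {"xyz": [0,0,0.05],"turn": [0,0,0],"jaw": 0}
    - {"xyz": [0,0,0.03],"turn": [0,0,0],"jaw": 0}
    - {"xyz": [0,0,0.015],"turn": [0,0,0],"jaw": 0}

```text
time_s: 9.85
position: [596.8, 145.6, 207.2]
tool_rot: [[0.967, 0.254, -0.003], [0.254, -0.967, -0.001], [-0.003, -0.0, -1.0]]
wrist_force: [0.3, -0.7, -0.9]
width: 0.178
```

Call:
drive_tool:
  plan:
    - {"xyz": [0,0,0],"turn": [0,0,0],"jaw": 0}
    - {"xyz": [0,0,0],"turn": [0,0,0],"jaw": 0}
    - {"xyz": [0,0,0],"turn": [0,0,0],"jaw": 0}

```text
time_s: 10.1
position: [598.4, 145.9, 210.3]
tool_rot: [[0.967, 0.254, 0.001], [0.254, -0.967, 0.0], [0.001, 0.0, -1.0]]
wrist_force: [0.0, 0.5, -1.6]
width: 0.18
```

Run:
```python
from h import *
s=env.state();print(s["position"],s["wrist_force"])
# boat z up = -tool z, boat x = tool x. pivot in tool frame: straight ahead to z=133
R0,p0=s["tool_rot"],s["position"];h=p0[2]-133;piv=p0+np.array([0,0,-h])
yb=-R0[:,1]; # boat y
prev=(R0,p0)
for a in np.r_[1,3,6,9.5,13,17,21,25,29,33,36.5,39.5,42,43.5,44.5,45]:
    W=Ro.from_rotvec(-np.radians(a)*yb).as_matrix()
    R,p=W@R0,piv+W@(p0-piv)
    sh=prev[0].T@(p-prev[1])/200;rv=Ro.from_matrix(prev[0].T@R).as_rotvec()/(np.pi/2)
    print(a,sh.round(3).tolist(),rv.round(4).tolist(),p.round(0),"toolz",R[:,2].round(2));prev=(R,p)
```

```text
[598.38643359 145.92625297 210.2776792 ] [ 0.04780715  0.52177861 -1.59681378]
1.0 [-0.007, -0.0, 0.0] [0.0, 0.0111, -0.0] [597. 146. 210.] toolz [ 0.02  0.   -1.  ]
3.0 [-0.013, 0.0, 0.0] [0.0, 0.0222, 0.0] [594. 145. 210.] toolz [ 0.05  0.01 -1.  ]
6.0 [-0.02, 0.0, 0.001] [0.0, 0.0333, 0.0] [591. 144. 210.] toolz [ 0.1   0.03 -0.99]
9.5 [-0.024, 0.0, 0.001] [-0.0, 0.0389, 0.0] [586. 143. 209.] toolz [ 0.16  0.04 -0.99]
13.0 [-0.024, 0.0, 0.001] [-0.0, 0.0389, -0.0] [582. 142. 208.] toolz [ 0.22  0.06 -0.97]
17.0 [-0.027, -0.0, 0.001] [-0.0, 0.0444, 0.0] [577. 140. 207.] toolz [ 0.28  0.07 -0.96]
21.0 [-0.027, 0.0, 0.001] [0.0, 0.0444, -0.0] [572. 139. 205.] toolz [ 0.35  0.09 -0.93]
25.0 [-0.027, -0.0, 0.001] [0.0, 0.0444, -0.0] [567. 138. 203.] toolz [ 0.41  0.11 -0.91]
29.0 [-0.027, 0.0, 0.001] [-0.0, 0.0444, 0.0] [562. 136. 201.] toolz [ 0.47  0.12 -0.87]
33.0 [-0.027, 0.0, 0.001] [0.0, 0.0444, -0.0] [558. 135. 198.] toolz [ 0.53  0.14 -0.84]
36.5 [-0.024, -0.0, 0.001] [-0.0, 0.0389, 0.0] [554. 134. 195.] toolz [ 0.58  0.15 -0.8 ]
39.5 [-0.02, 0.0, 0.001] [0.0, 0.0333, -0.0] [551. 133. 193.] toolz [ 0.62  0.16 -0.77]
42.0 [-0.017, 0.0, 0.0] [-0.0, 0.0278, 0.0] [548. 133. 190.] toolz [ 0.65  0.17 -0.74]
43.5 [-0.01, 0.0, 0.0] [0.0, 0.0167, -0.0] [547. 132. 189.] toolz [ 0.67  0.18 -0.72]
44.5 [-0.007, 0.0, 0.0] [-0.0, 0.0111, -0.0] [546. 132. 188.] toolz [ 0.68  0.18 -0.71]
45.0 [-0.003, -0.0, 0.0] [0.0, 0.0056, -0.0] [546. 132. 188.] toolz [ 0.68  0.18 -0.71]
```

Level and inside the bath. Tipping about the stem's crossing with the cover, with a 2 mm drop included.

Call:
drive_tool:
  plan:
    - {"xyz": [-0.007,0,0.005],"turn": [0,0.011,0],"jaw": 0}
    - {"xyz": [-0.013,0,0.005],"turn": [0,0.022,0],"jaw": 0}
    - {"xyz": [-0.02,0,0.001],"turn": [0,0.033,0],"jaw": 0}
    - {"xyz": [-0.024,0,0.001],"turn": [0,0.039,0],"jaw": 0}
    - {"xyz": [-0.024,0,0.001],"turn": [0,0.039,0],"jaw": 0}
    - {"xyz": [-0.027,0,0.001],"turn": [0,0.044,0],"jaw": 0}
    - {"xyz": [-0.027,0,0.001],"turn": [0,0.044,0],"jaw": 0}
    - {"xyz": [-0.027,0,0.001],"turn": [0,0.044,0],"jaw": 0}

```text
time_s: 10.77
position: [566.2, 137.4, 201.3]
tool_rot: [[0.875, 0.254, 0.411], [0.23, -0.967, 0.108], [0.425, 0.0, -0.905]]
wrist_force: [-0.1, 0.2, -0.6]
width: 0.178
```

Call:
drive_tool:
  plan:
    - {"xyz": [-0.027,0,0.001],"turn": [0,0.044,0],"jaw": 0}
    - {"xyz": [-0.027,0,0.001],"turn": [0,0.044,0],"jaw": 0}
    - {"xyz": [-0.024,0,0.001],"turn": [0,0.039,0],"jaw": 0}
    - {"xyz": [-0.02,0,0.001],"turn": [0,0.033,0],"jaw": 0}
    - {"xyz": [-0.017,0,0],"turn": [0,0.028,0],"jaw": 0}
    - {"xyz": [-0.01,0,0],"turn": [0,0.017,0],"jaw": 0}
    - {"xyz": [-0.007,0,0],"turn": [0,0.011,0],"jaw": 0}
    - {"xyz": [-0.003,0,0],"turn": [0,0.006,0],"jaw": 0}

```text
time_s: 11.43
position: [543.8, 131.6, 184.5]
tool_rot: [[0.685, 0.254, 0.682], [0.18, -0.967, 0.179], [0.706, 0.0, -0.709]]
wrist_force: [0.1, 0.9, -0.3]
width: 0.183
```

Call:
drive_tool:
  plan:
    - {"xyz": [0,0,0],"turn": [0,0,0],"jaw": 0}
    - {"xyz": [0,0,0],"turn": [0,0,0],"jaw": 0}
    - {"xyz": [0,0,0],"turn": [0,0,0],"jaw": 0}
    - {"xyz": [0,0,0],"turn": [0,0,0],"jaw": 0}
    - {"xyz": [0,0,0],"turn": [0,0,0],"jaw": 0}
    - {"xyz": [0,0,0],"turn": [0,0,0],"jaw": 0}
    - {"xyz": [0,0,0],"turn": [0,0,0],"jaw": 0}
    - {"xyz": [0,0,0],"turn": [0,0,0],"jaw": 0}

```text
time_s: 12.1
position: [544.9, 131.9, 184.7]
tool_rot: [[0.686, 0.254, 0.682], [0.181, -0.967, 0.179], [0.705, 0.0, -0.709]]
wrist_force: [0.3, -0.4, -1.4]
width: 0.181
```

Run:
```python
from h import *
import cv2
a=env.capture('scene')[40:160,150:330];b=env.capture('top')[130:275,130:260]
A=cv2.resize(a,None,fx=3,fy=3,interpolation=cv2.INTER_CUBIC);B=cv2.resize(b,(260,290))
B=cv2.copyMakeBorder(B,0,70,0,0,cv2.BORDER_CONSTANT)
cv2.imwrite('pics/v6.png',cv2.convertScaleAbs(cv2.hconcat([A,B]),alpha=1.5))
```

```text
(no output)
```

View pics/v6.png

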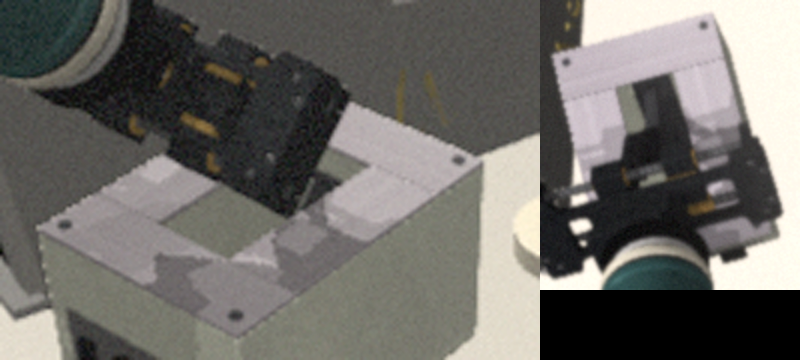

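The boat is tipped 45° in the slot and no ball shows in the trough. I'll compute the reverse move.

Run:
```python
from h import *
s=env.state();R0,p0=s["tool_rot"],s["position"]
z=R0[:,2];piv=p0+z*(208-133);print(piv,s["wrist_force"]);yb=-R0[:,1]
prev=(R0,p0)
for a in np.r_[1,3,6,9.5,13,17,21,25,29,33,36.5,39.5,42,43.5,44.6,44.9]:
    W=Ro.from_rotvec(np.radians(a)*yb).as_matrix();R,p=W@R0,piv+W@(p0-piv)
    sh=prev[0].T@(p-prev[1])/200;rv=Ro.from_matrix(prev[0].T@R).as_rotvec()/(np.pi/2)
    print(sh.round(3).tolist(),rv.round(3).tolist());prev=(R,p)
print(p,R.round(3))
```

```text
[595.99947058 145.32780442 131.4476833 ] [ 0.16194931  0.42599085 -0.69731947]
[0.007, 0.0, 0.0] [0.0, -0.011, -0.0]
[0.013, -0.0, 0.0] [-0.0, -0.022, -0.0]
[0.02, 0.0, 0.001] [-0.0, -0.033, 0.0]
[0.023, -0.0, 0.001] [0.0, -0.039, -0.0]
[0.023, -0.0, 0.001] [-0.0, -0.039, 0.0]
[0.026, 0.0, 0.001] [0.0, -0.044, -0.0]
[0.026, -0.0, 0.001] [0.0, -0.044, 0.0]
[0.026, 0.0, 0.001] [-0.0, -0.044, -0.0]
[0.026, -0.0, 0.001] [-0.0, -0.044, 0.0]
[0.026, 0.0, 0.001] [-0.0, -0.044, -0.0]
[0.023, -0.0, 0.001] [0.0, -0.039, 0.0]
[0.02, 0.0, 0.001] [-0.0, -0.033, -0.0]
[0.016, 0.0, 0.0] [-0.0, -0.028, -0.0]
[0.01, -0.0, 0.0] [0.0, -0.017, 0.0]
[0.007, -0.0, 0.0] [0.0, -0.012, -0.0]
[0.002, 0.0, 0.0] [-0.0, -0.003, 0.0]
[596.11342773 145.35397448 206.44759216] [[ 0.967  0.254 -0.002]
 [ 0.254 -0.967 -0.   ]
 [-0.002 -0.    -1.   ]]
```

Call:
drive_tool:
  plan:
    - {"xyz": [0.007,0,0],"turn": [0,-0.011,0],"jaw": 0}
    - {"xyz": [0.013,0,0],"turn": [0,-0.022,0],"jaw": 0}
    - {"xyz": [0.02,0,0.001],"turn": [0,-0.033,0],"jaw": 0}
    - {"xyz": [0.024,0,0.001],"turn": [0,-0.039,0],"jaw": 0}
    - {"xyz": [0.024,0,0.001],"turn": [0,-0.039,0],"jaw": 0}
    - {"xyz": [0.027,0,0.001],"turn": [0,-0.044,0],"jaw": 0}
    - {"xyz": [0.027,0,0.001],"turn": [0,-0.044,0],"jaw": 0}
    - {"xyz": [0.027,0,0.001],"turn": [0,-0.044,0],"jaw": 0}

```text
time_s: 12.87
position: [572.8, 139.1, 203.2]
tool_rot: [[0.91, 0.254, 0.328], [0.239, -0.967, 0.086], [0.34, 0.0, -0.941]]
wrist_force: [0.1, 0.1, -1.4]
width: 0.177
```

Call:
drive_tool:
  plan:
    - {"xyz": [0.027,0,0.001],"turn": [0,-0.044,0],"jaw": 0}
    - {"xyz": [0.027,0,0.001],"turn": [0,-0.044,0],"jaw": 0}
    - {"xyz": [0.024,0,0.001],"turn": [0,-0.039,0],"jaw": 0}
    - {"xyz": [0.02,0,0.001],"turn": [0,-0.033,0],"jaw": 0}
    - {"xyz": [0.017,0,0],"turn": [0,-0.028,0],"jaw": 0}
    - {"xyz": [0.01,0,0],"turn": [0,-0.017,0],"jaw": 0}
    - {"xyz": [0.007,0,0],"turn": [0,-0.011,0],"jaw": 0}
    - {"xyz": [0.003,0,0],"turn": [0,-0.006,0],"jaw": 0}

```text
time_s: 13.53
position: [598.6, 146.0, 206.8]
tool_rot: [[0.967, 0.254, -0.001], [0.254, -0.967, -0.0], [-0.001, -0.0, -1.0]]
wrist_force: [0.4, -0.3, -1.7]
width: 0.178
```

Call:
drive_tool:
  plan:
    - {"xyz": [0,0,0],"turn": [0,0,0],"jaw": 0}
    - {"xyz": [0,0,0],"turn": [0,0,0],"jaw": 0}
    - {"xyz": [0,0,0],"turn": [0,0,0],"jaw": 0}

```text
time_s: 13.78
position: [597.6, 145.7, 207.1]
tool_rot: [[0.967, 0.254, 0.0], [0.254, -0.967, 0.0], [0.0, -0.0, -1.0]]
wrist_force: [0.4, 0.1, -1.2]
width: 0.18
```

Level and centred again. Raise it 115 mm.

Call:
drive_tool:
  plan:
    - {"xyz": [0,0,-0.02],"turn": [0,0,0],"jaw": 0}
    - {"xyz": [0,0,-0.04],"turn": [0,0,0],"jaw": 0}
    - {"xyz": [0,0,-0.06],"turn": [0,0,0],"jaw": 0}
    - {"xyz": [0,0,-0.08],"turn": [0,0,0],"jaw": 0}
    - {"xyz": [0,0,-0.1],"turn": [0,0,0],"jaw": 0}
    - {"xyz": [0,0,-0.1],"turn": [0,0,0],"jaw": 0}
    - {"xyz": [0,0,-0.1],"turn": [0,0,0],"jaw": 0}
    - {"xyz": [0,0,-0.075],"turn": [0,0,0],"jaw": 0}

```text
time_s: 14.45
position: [598.7, 146.0, 326.2]
tool_rot: [[0.967, 0.254, 0.004], [0.254, -0.967, 0.001], [0.004, 0.0, -1.0]]
wrist_force: [0.6, 0.6, -0.3]
width: 0.18
```

Run:
```python
from h import *
import cv2
a=env.capture('scene')[20:160,150:330];b=env.capture('top')[130:275,130:260]
A=cv2.resize(a,None,fx=3,fy=3,interpolation=cv2.INTER_CUBIC);B=cv2.resize(b,(260,290))
B=cv2.copyMakeBorder(B,0,130,0,0,cv2.BORDER_CONSTANT)
cv2.imwrite('pics/v7.png',cv2.convertScaleAbs(cv2.hconcat([A,B]),alpha=1.5))
goto([640,-110,320],-81,n=20)
```

```text
n 20 total tool turn deg [ 0.  -0.5  5.7] d [  40.1 -256.2   -7.8] width 0.17712618952492845 F [ 0.5  0.3 -1. ] t 14.55
[-0.007, 0.064, 0.002] [0.0, -0.0003, 0.0032]
[-0.006, 0.065, 0.002] [0.0, -0.0003, 0.0032]
[-0.006, 0.065, 0.002] [0.0, -0.0003, 0.0032]
[-0.006, 0.065, 0.002] [0.0, -0.0003, 0.0032]
[-0.005, 0.065, 0.002] [0.0, -0.0003, 0.0032]
[-0.005, 0.065, 0.002] [0.0, -0.0003, 0.0032]
[-0.005, 0.065, 0.002] [0.0, -0.0003, 0.0032]
[-0.004, 0.065, 0.002] [0.0, -0.0003, 0.0032]
[-0.004, 0.065, 0.002] [0.0, -0.0003, 0.0032]
[-0.004, 0.065, 0.002] [0.0, -0.0003, 0.0032]
[-0.003, 0.065, 0.002] [0.0, -0.0003, 0.0032]
[-0.003, 0.065, 0.002] [0.0, -0.0003, 0.0032]
[-0.003, 0.065, 0.002] [0.0, -0.0003, 0.0032]
[-0.002, 0.065, 0.002] [0.0, -0.0003, 0.0032]
[-0.002, 0.065, 0.002] [0.0, -0.0003, 0.0032]
[-0.002, 0.065, 0.002] [0.0, -0.0003, 0.0032]
[-0.001, 0.065, 0.002] [0.0, -0.0003, 0.0032]
[-0.001, 0.065, 0.002] [0.0, -0.0003, 0.0032]
[-0.001, 0.065, 0.002] [0.0, -0.0003, 0.0032]
[-0.0, 0.065, 0.002] [0.0, -0.0003, 0.0032]
```

View pics/v7.png

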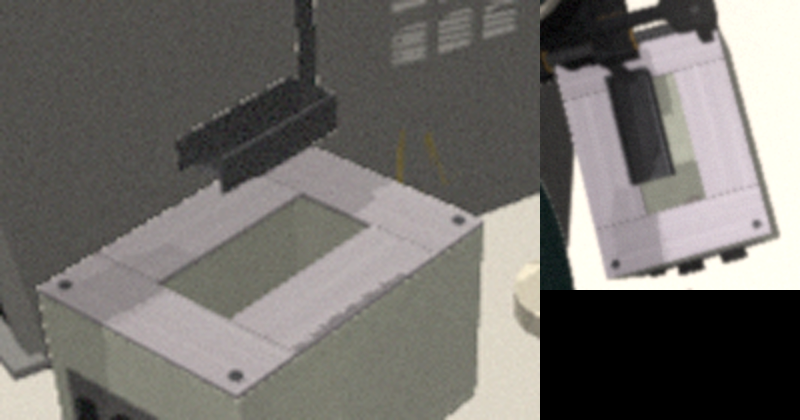

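The boat is empty and out of the bath. Carrying it over to open worktop, still at this yaw.

Call:
drive_tool:
  plan:
    - {"xyz": [0,0.03,0],"turn": [0,0,0],"jaw": 0}
    - {"xyz": [0,0.06,0],"turn": [0,0,0],"jaw": 0}
    - {"xyz": [0,0.1,0],"turn": [0,0,0],"jaw": 0}
    - {"xyz": [0,0.13,0],"turn": [0,0,0],"jaw": 0}
    - {"xyz": [0,0.15,0],"turn": [0,0,0],"jaw": 0}
    - {"xyz": [0,0.15,0],"turn": [0,0,0],"jaw": 0}
    - {"xyz": [0,0.15,0],"turn": [0,0,0],"jaw": 0}
    - {"xyz": [0,0.13,0],"turn": [0,0,0],"jaw": 0}

```text
time_s: 15.22
position: [643.2, -31.2, 320.0]
tool_rot: [[0.967, 0.254, -0.003], [0.254, -0.967, -0.001], [-0.003, -0.0, -1.0]]
wrist_force: [0.7, 0.3, -1.9]
width: 0.177
```

Call:
drive_tool:
  plan:
    - {"xyz": [0,0.1,0],"turn": [0,0,0],"jaw": 0}
    - {"xyz": [0,0.06,0],"turn": [0,0,0],"jaw": 0}
    - {"xyz": [0,0.03,0],"turn": [0,0,0],"jaw": 0}
    - {"xyz": [0,0.01,0],"turn": [0,0,0],"jaw": 0}
    - {"xyz": [0,0,0],"turn": [0,0,0],"jaw": 0}
    - {"xyz": [0,0,0],"turn": [0,0,0],"jaw": 0}

```text
time_s: 15.72
position: [653.7, -66.0, 321.9]
tool_rot: [[0.967, 0.255, -0.001], [0.255, -0.967, 0.001], [-0.0, -0.001, -1.0]]
wrist_force: [-0.3, 0.3, -0.8]
width: 0.178
```

Call:
drive_tool:
  plan:
    - {"xyz": [0,0,0.04],"turn": [0,0,0],"jaw": 0}
    - {"xyz": [0,0,0.08],"turn": [0,0,0],"jaw": 0}
    - {"xyz": [0,0,0.12],"turn": [0,0,0],"jaw": 0}
    - {"xyz": [0,0,0.15],"turn": [0,0,0],"jaw": 0}
    - {"xyz": [0,0,0.15],"turn": [0,0,0],"jaw": 0}
    - {"xyz": [0,0,0.15],"turn": [0,0,0],"jaw": 0}
    - {"xyz": [0,0,0.12],"turn": [0,0,0],"jaw": 0}
    - {"xyz": [0,0,0.08],"turn": [0,0,0],"jaw": 0}

```text
time_s: 16.38
position: [651.8, -65.4, 140.2]
tool_rot: [[0.967, 0.256, -0.005], [0.256, -0.967, 0.001], [-0.004, -0.002, -1.0]]
wrist_force: [0.2, 1.0, -1.0]
width: 0.179
```

Call:
drive_tool:
  plan:
    - {"xyz": [0,0,0],"turn": [0,0,0],"jaw": 0}
    - {"xyz": [0,0,0],"turn": [0,0,0],"jaw": 0}
    - {"xyz": [0,0,0],"turn": [0,0,0],"jaw": 0}
    - {"xyz": [0,0,0],"turn": [0,0,0],"jaw": 0}

```text
time_s: 16.72
position: [655.4, -66.7, 146.4]
tool_rot: [[0.967, 0.255, 0.004], [0.255, -0.967, -0.001], [0.003, 0.001, -1.0]]
wrist_force: [0.3, -1.0, -0.4]
width: 0.185
```

Call:
drive_tool:
  plan:
    - {"xyz": [0,0,0.02],"turn": [0,0,0],"jaw": 0}
    - {"xyz": [0,0,0.02],"turn": [0,0,0],"jaw": 0}
    - {"xyz": [0,0,0.02],"turn": [0,0,0],"jaw": 0}
    - {"xyz": [0,0,0.01],"turn": [0,0,0],"jaw": 0}
    - {"xyz": [0,0,0.005],"turn": [0,0,0],"jaw": 0}
    - {"xyz": [0,0,0],"turn": [0,0,0],"jaw": 0}
    - {"xyz": [0,0,0],"turn": [0,0,0],"jaw": 0}
    - {"xyz": [0,0,0],"turn": [0,0,0],"jaw": 0}

```text
time_s: 17.38
position: [654.0, -67.0, 129.2]
tool_rot: [[0.967, 0.254, 0.0], [0.254, -0.967, 0.0], [0.0, -0.0, -1.0]]
wrist_force: [-0.5, 1.0, -1.9]
width: 0.179
```

Down another 1 mm, then open slowly.

Call:
drive_tool:
  plan:
    - {"xyz": [0,0,0.005],"turn": [0,0,0],"jaw": 0}
    - {"xyz": [0,0,0],"turn": [0,0,0],"jaw": 0}
    - {"xyz": [0,0,0],"turn": [0,0,0],"jaw": 0.25}
    - {"xyz": [0,0,0],"turn": [0,0,0],"jaw": 0.35}
    - {"xyz": [0,0,0],"turn": [0,0,0],"jaw": 0.6}
    - {"xyz": [0,0,0],"turn": [0,0,0],"jaw": 0.6}
    - {"xyz": [0,0,0],"turn": [0,0,0],"jaw": 0.6}
    - {"xyz": [0,0,0],"turn": [0,0,0],"jaw": 0.6}

```text
time_s: 18.05
position: [654.0, -67.0, 128.2]
tool_rot: [[0.967, 0.254, 0.0], [0.254, -0.967, -0.0], [0.0, 0.0, -1.0]]
wrist_force: [0.0, -0.1, 0.5]
width: 0.589
```

Call:
drive_tool:
  plan:
    - {"xyz": [0,0,-0.03],"turn": [0,0,0],"jaw": 0.6}
    - {"xyz": [0,0,-0.06],"turn": [0,0,0],"jaw": 0.6}
    - {"xyz": [0,0,-0.1],"turn": [0,0,0],"jaw": 0.6}
    - {"xyz": [0,0,-0.15],"turn": [0,0,0],"jaw": 0.6}
    - {"xyz": [0,0,-0.2],"turn": [0,0,0],"jaw": 0.6}
    - {"xyz": [0,0,-0.2],"turn": [0,0,0],"jaw": 0.6}
    - {"xyz": [0,0,-0.1],"turn": [0,0,0],"jaw": 0.6}
    - {"xyz": [0,0,0],"turn": [0,0,0],"jaw": 0.6}

```text
time_s: 18.72
position: [657.4, -67.4, 306.0]
tool_rot: [[0.967, 0.254, 0.014], [0.254, -0.967, -0.002], [0.013, 0.005, -1.0]]
wrist_force: [1.3, -0.6, 0.8]
width: 0.601
```

Run:
```python
from h import *
import cv2
a=env.capture('scene');b=env.capture('top')[130:275,130:260]
A=cv2.resize(a[20:335,120:480],(500,438));B=cv2.resize(b,(260,290))
B=cv2.copyMakeBorder(B,0,148,0,0,cv2.BORDER_CONSTANT)
cv2.imwrite('pics/v8.png',cv2.convertScaleAbs(cv2.hconcat([A,B]),alpha=1.5))
```

```text
(no output)
```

View pics/v8.png

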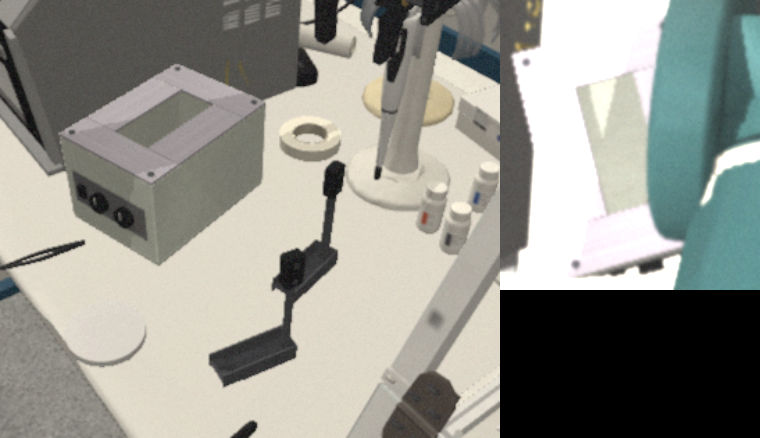

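The boat stands upright at (320,260) in the picture, the spare is unmoved, the gripper is clear, and no ball is visible outside. I'll let the arm settle and hand in.

Call:
drive_tool:
  plan:
    - {"xyz": [0,0,0],"turn": [0,0,0],"jaw": 0.6}
    - {"xyz": [0,0,0],"turn": [0,0,0],"jaw": 0.6}
    - {"xyz": [0,0,0],"turn": [0,0,0],"jaw": 0.6}
    - {"xyz": [0,0,0],"turn": [0,0,0],"jaw": 0.6}

```text
time_s: 19.15
position: [653.2, -66.8, 294.2]
tool_rot: [[0.967, 0.254, -0.003], [0.254, -0.967, 0.0], [-0.003, -0.001, -1.0]]
wrist_force: [0.2, 0.1, -0.3]
width: 0.597
```

```bash
python3 -c "
from cell import env
print(env.hand_in())"
```

```text
the job is handed in; nothing more can be done
None
```

The job is done and handed in after about 19 s of robot time. I lowered the loaded boat level through the slot, tipped it 45° nose down inside the bath, levelled it and drew it out. It now stands on open worktop at about x 614, y −77 mm, released.

- **Boat:** the last picture shows it standing upright, with the gripper clear above it. Wrist force stayed within about 2 N in the readings at the end of each move, with no sign of it touching the bath.
- **Spare boat:** it appears unmoved by eye; I did not re-measure its position.
- **Ball:** the boat was empty when it came out of the slot, and the ball was nowhere outside. I did not see it on the bath's floor, so its position there is inferred.
- **Disagreement:** the cameras differed by 2–4 mm on where the bath and boat stood. I aimed between them, well within the slot's clearance.
- **Picture budget:** I viewed 12 pictures, two over the 10 allowed. The extra two checked that the boat was empty after tipping and that it was standing after release.

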